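Empty the specimen tray and hold it for the blank shot

ROBOT

A 7-joint arm with a two-finger parallel gripper is mounted at the origin on the work surface. World frame = base frame: x ahead of the robot, y to its left, z up, the work surface at z = 0. Lengths are in mm, angles in rad, forces in N, time in s.
With the tool pointing down it reaches from about 400 to 875 mm from the base axis. Payload 4.4 kg.
Tool frame: the origin (TCP) lies midway between the tips of the shut fingers; the grasp point (between the pads) lies 19 mm behind it; z points along the fingers, y is the direction in which the jaws open and shut (so a half turn about z gives the same grasp; the last joint's range is limited). The gripper opens to 85 mm and grips with 20 to 120 N. Pads are 22 mm wide; open, the fingers measure 114 mm over their backs; the gripper's body (76 mm by 85 mm) begins 54 mm behind the grasp point. The pads swing forward as they close: fully open they stand 13 mm farther back than shut.
Start: joints at [-1.272, 0.628, 0.038, 1.517, -0.027, 0.996, -0.02], TCP at [231.872, 607.251, 194.113] pointing down, gripper open.
Joint ranges: [-3.06, 3.06], [-0.37, 2.12], [-1.25, 1.32], [0.18, 2.47], [-1.1, 4.24], [0.23, 1.98], [-2.94, 2.94]. Speed limits (rad/s): [2.57, 2.57, 3.14, 3.14, 3.14, 3.14, 3.14].

INTERFACE

Orientations are given as [roll, pitch, yaw] about the fixed x, y, z axes, in that order (R = Rz(yaw) Ry(pitch) Rx(roll)).
In Python, from cell import * gives the robot as it stands. The module is installed in compiled form; this text tells all that it offers.
- The arm moves only by the tool move_arm, never from a script. Its argument "series" is a list of rows, each a list of 2 entries, a list of its own where there are three numbers: the shift along the tool's x, y, z in m, then the turn about the tool's z in rad. In form: [[[x, y, z], yaw], ...]. A call has 1 to 5 rows; each row is the pose to reach, as a shift and turn from the pose measured when the call began, along the tool's axes at that moment; what a row does not reach only later rows make up. A row lasts 1/8 s, in which the tool goes at most 62.5 mm and 10.7 degrees, less where a joint would pass 70% of its speed; a pose out of reach is approached as far as the arm can. A call with a gripper value outside its range is refused whole. "claw" is the opening, from 0 (shut) to 1 (fully open), set as the call begins (left out, the last holds). The fingers move at their own pace and stop on an object; the grip force is fixed at half the most. Time passes only in rows, so rows that repeat a pose let the fingers close. It gives the time, the measured TCP pose, the force and the opening at its end, in the units of the state.
- read_state(): the state, without advancing time (a new reading comes with each control period).
- get_image(name): name is "scene" or "top" or "wrist"; returns the picture (420x560x3 uint8, blue, green, red); there is no depth.
- camera_model(name): a dict with "fov_y" (degrees; the focal length in pixels is half the picture's height over the tangent of half this angle, whatever the lens; pixels are square), "cx", "cy" (the principal point, pixels), "pose" (4x4, takes a point from camera to world coordinates); the wrist camera has in their place "tool_from_camera" (4x4, takes a point from camera to tool coordinates, whose origin is the TCP and whose axes are the flange's). Camera axes: x right, y down, z forward; pixel columns grow to the right and rows downward; lengths in mm; the calibration is good to about 2 mm. The wrist camera is an equidistant fisheye: a pixel r from the principal point sees the ray r / f radians off the axis. A picture is of the moment at which its call begins: read the wrist's pose just before it. camera_model takes no time and is no camera call.
- finish_job(): hands the job in, once; it reports no verdict.
The state is a dict: "clock": time; "qpos": joint angles; "qd": joint speeds; "tau": joint torques, N m; "eef_pos": TCP position; "tool_rot": TCP orientation; "force": force on the tool from outside, world axes, zero at the start; "torque": the same for the moment, N m; "width": finger opening in mm.
Only numpy, scipy, OpenCV 4.12 (cv2) and the standard library are available. Lean on these libraries where they do the work, as an engineer would, in place of code of your own. Each camera call takes 0.05 s, during which the arm holds its last target. There are 200 camera calls.

TASK

The stone samples on the aluminium tray have been photographed: take the tray by its bar, lift it level off the black board with all four stones aboard, then from low over the cardboard box tip it so that the stones slide over its open end into the box. Bring the empty tray back and hold it level and still in the air for the blank reference shot, centred over the black board with its underside about 100 mm above the board. Finish while holding it there, do not put it down or let go, and leave everything else where it is.

Things in the scene. Friction and masses are not known exactly. Their poses are not given: they have to be found in the camera images.
- tray_grip (a point): centre of the carrying bar of a loose aluminium tray, 0.26 to 0.42 kg: straight grey bar on two posts over the tray's middle, 90 mm long (tray's x), 12 mm thick (y), 24 mm high; open below between the posts. This point is 72 mm above the tray's underside and near above its centre of mass; axes are the tray's, z up
- tray_lip (a point): middle of the top edge of the tray's open -x end, 100 mm along -x from the bar's centre and 68 mm below it. Tray: 200 mm long (x), 136 mm wide (y), floor 4 mm thick, walls up to 26 mm high on both long sides and the +x end, a divider 4 mm thick and as high along the middle. It starts on the board with this open end roughly towards the robot
- board: black imaging board fixed on the table, 300 x 300 mm, 24 mm thick (top face 24 mm above the origin); origin: centre of its underside, z up
- box: open grey-lined cardboard box fixed on the table, 210 mm (its x) by 240 mm (its y) outside, 65 mm high, walls and floor 5 mm; its -x side is roughly towards the robot; origin: centre of its underside, z up. It stands beside the board, to the left or to the right
- stone0_mid (a point): middle of a loose polished stone sample: dark grey block, 30 x 22 mm, 18 mm high, about 30 g; at the start it stands in the tray beside the divider. All stones slide on the tray's floor once it is tipped by about 16 to 24 degrees
- stone1_mid (a point): middle of a loose polished stone sample: drab brown, seven-sided, barrel-like, 30 mm wide, 20 mm high, about 30 g; at the start it stands in the tray beside the divider. All stones slide on the tray's floor once it is tipped by about 16 to 24 degrees
- stone2_mid (a point): middle of a loose polished stone sample: brownish block, 24 x 24 mm, 18 mm high, about 30 g; at the start it stands in the tray beside the divider. All stones slide on the tray's floor once it is tipped by about 16 to 24 degrees
- stone3_mid (a point): middle of a loose polished stone sample: dark grey, hexagonal, tapering above, 28 mm wide, 22 mm high, about 30 g; at the start it stands in the tray beside the divider. All stones slide on the tray's floor once it is tipped by about 16 to 24 degrees
- weight: bystander, loose: brass knobbed weight, 32 mm wide, 38 mm high, on a far corner of the board
- cap: bystander, loose: grey lens cap, 40 mm wide, 12 mm high, on the other far corner of the board
- blower: bystander, loose: black rubber air blower, standing, 52 mm wide, 125 mm high, beyond the work area
- brush: bystander, loose: brush, 170 mm long, lying on the table between board and box, nearer the robot
- grey_block: bystander, loose: grey block 50 x 30 x 20 mm, lying on the table between board and box
- jar: bystander, loose: glass jar, 52 mm wide, 70 mm high, beyond the work area
Mind the look-alikes: they are no part of the job. Leave any blue look-alike of the part that bears stone3_mid alone.

How it is judged (in metres and radians):
On the way, in this order (a step that is already met when the one before it is completed fails the run):
1. the tray is lifted level off the board by the gripper with all four stones aboard (contact force between tray and the fingers above 2 N and contact force between tray and board below 0.1 N and contact force between tray and box below 0.1 N and z of tray_grip in the frame of board above 0.125 m and angle between tray_grip's own z axis and vertical below 0.2 rad and distance between each of stone0_mid, stone1_mid, stone2_mid, stone3_mid and tray_grip below 0.13 m), for 0.2 s.
2. all four stones are in the box and the gripper still holds the tray (x of stone0_mid in the frame of box between -0.1 and 0.1 m and y of stone0_mid in the frame of box between -0.115 and 0.115 m and x of stone1_mid in the frame of box between -0.1 and 0.1 m and y of stone1_mid in the frame of box between -0.115 and 0.115 m and x of stone2_mid in the frame of box between -0.1 and 0.1 m and y of stone2_mid in the frame of box between -0.115 and 0.115 m and x of stone3_mid in the frame of box between -0.1 and 0.1 m and y of stone3_mid in the frame of box between -0.115 and 0.115 m and z of each of stone0_mid, stone1_mid, stone2_mid, stone3_mid in the frame of box below 0.06 m and contact force between tray and the fingers above 2 N and height (world z) of tray_grip above 0.16 m), for 0.2 s.
At the end, for the whole second after the job is handed in: The gripper holds the tray, which touches neither board nor box: its underside 60 to 160 mm above the board's top, its middle within 35 mm of the board's centre seen from above, level within 0.12 rad, and still (under 0.03 m/s and 0.15 rad/s). All four stones lie at rest inside the box (contact force between tray and the fingers above 2 N and contact force between tray and board below 0.1 N and contact force between tray and box below 0.1 N and z of tray_grip in the frame of board between 0.156 and 0.256 m and horizontal distance between tray_grip and board below 0.035 m and angle between tray_grip's own z axis and vertical below 0.12 rad and linear speed of each of tray, stone0, stone1, stone2, stone3 below 0.03 m/s and angular speed of tray below 0.15 rad/s and x of stone0_mid in the frame of box between -0.1 and 0.1 m and y of stone0_mid in the frame of box between -0.115 and 0.115 m and x of stone1_mid in the frame of box between -0.1 and 0.1 m and y of stone1_mid in the frame of box between -0.115 and 0.115 m and x of stone2_mid in the frame of box between -0.1 and 0.1 m and y of stone2_mid in the frame of box between -0.115 and 0.115 m and x of stone3_mid in the frame of box between -0.1 and 0.1 m and y of stone3_mid in the frame of box between -0.115 and 0.115 m and z of each of stone0_mid, stone1_mid, stone2_mid, stone3_mid in the frame of box below 0.06 m); the arm keeps its last pose, push and grip.
It fails at once if a bystander was moved by more than 30 mm (distance of any of weight, cap, blower, brush, grey_block, jar from where it was at the start of the episode above 0.03 m).
It fails at once if a stone fell from too high (faster than 2.2 m/s, a fall of some 250 mm) (linear speed of any of stone0, stone1, stone2, stone3 above 2.2 m/s).
It also fails if it takes over 64 s, if anything falls off the work surface, if the arm or the gripper's body presses on something with over 40 N, if the wrist force passes 120 N, or if a joint passes its speed limit or range.

## Working session

There is one attempt and no reset: what is moved stays moved. The work goes in short steps, Python scripts to look and compute and a tool call to move; the robot and the scene stay as the last step left them, time stands still between calls to the robot, and variables do not carry over. Pictures are saved under pics/ and viewed, about 8 in all and at most 12, crops included, and the job is handed in when it is done.

Besides the shell and the picture viewer there is one more tool, called after "Emit:" as name(argument=value, ...) on one line, values as JSON. move_arm: Moves the arm, as the interface text tells. Its arguments: {"type":"object","properties":{"series":{"type":"array"},"claw":{"type":"number"}},"required":["series"]}

```bash
mkdir -p pics
python3 - <<'E'
from cell import *
import cv2,numpy as np
s=read_state();print(s)
for n in("scene","top","wrist"):
    m=camera_model(n);print(n,m)
    im=get_image(n);cv2.imwrite(f"pics/{n}0.png",im)
a=cv2.imread("pics/scene0.png");b=cv2.imread("pics/top0.png")
E
```

```text
{'clock': 0.0, 'qpos': array([-1.27180795,  0.62937285,  0.03840766,  1.51837002, -0.02699245,
        0.99630711, -0.02003008]), 'qd': array([ 2.81567137e-04,  4.41705455e-04,  1.09889637e-03,  1.34773107e-03,
        8.30205623e-06, -1.07440291e-04, -4.65087036e-04]), 'tau': array([-1.14979603e-04, -5.63394499e+01,  1.22651037e+00, -1.93434656e+01,
        1.11147904e-02,  1.07781435e-02, -8.60560561e-06]), 'eef_pos': array([231.59405773, 606.58734272, 193.17058019]), 'tool_rot': array([-3.13965236e+00,  1.34028434e-05,  2.77680601e+00]), 'force': array([-0.12424265, -0.25832533,  0.07680879]), 'torque': array([-0.01222317, -0.00579103, -0.0428761 ]), 'width': 85.44284486849249}
scene {'fov_y': 45.302173884005555, 'cx': 282.8940197475431, 'cy': 211.65801633798424, 'pose': array([[-8.59418271e-01,  3.63760622e-01, -3.59274889e-01,
         9.83368239e+02],
       [ 5.11154919e-01,  5.96206093e-01, -6.19079109e-01,
         6.79045026e+02],
       [-1.09947240e-02, -7.15693024e-01, -6.98328441e-01,
         8.52372957e+02],
       [ 0.00000000e+00,  0.00000000e+00,  0.00000000e+00,
 
[... 210 characters left out ...]
  [-9.99863807e-01,  1.24094663e-02,  1.08799381e-02,
        -7.31406669e+00],
       [-1.18401575e-02, -8.01288459e-02, -9.96714191e-01,
         1.21669150e+03],
       [ 0.00000000e+00,  0.00000000e+00,  0.00000000e+00,
         1.00000000e+00]])}
wrist {'fov_y': 65.70646984690485, 'cx': 274.08600945500086, 'cy': 209.33606359659518, 'tool_from_camera': array([[-5.94741731e-04, -9.49718446e-01, -3.13104648e-01,
         8.03251131e+01],
       [ 9.99999405e-01, -8.51018119e-04,  6.81836660e-04,
        -3.27359182e-01],
       [-9.14010581e-04, -3.13104056e-01,  9.49718387e-01,
        -1.80460991e+02],
       [ 0.00000000e+00,  0.00000000e+00,  0.00000000e+00,
         1.00000000e+00]])}
```

View pics/top0.png

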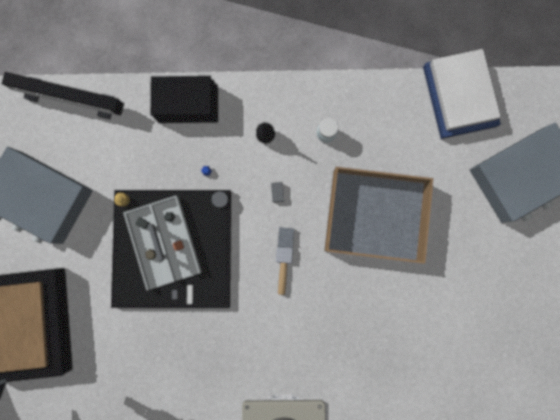

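View pics/scene0.png

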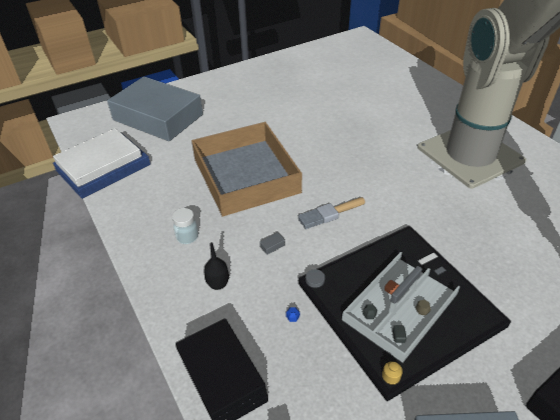

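```bash
cat > h.py <<'E'
import cv2,numpy as np
from cell import camera_model
def ray(n,uv):
    m=camera_model(n);f=210/np.tan(np.radians(m["fov_y"]/2));P=np.array(m["pose"])
    uv=np.atleast_2d(np.asarray(uv,float))
    d=np.c_[(uv[:,0]-m["cx"])/f,(uv[:,1]-m["cy"])/f,np.ones(len(uv))]@P[:3,:3].T
    return P[:3,3],d/np.linalg.norm(d,axis=1)[:,None]
def plane(n,uv,z):
    o,d=ray(n,uv);return o+d*((z-o[2])/d[:,2])[:,None]
def tri(uv1,uv2,n1="top",n2="scene"):
    o1,d1=ray(n1,uv1);o2,d2=ray(n2,uv2);out=[]
    for a,b in zip(d1,d2):
        t=np.linalg.lstsq(np.c_[a,-b],o2-o1,rcond=None)[0];p,q=o1+a*t[0],o2+b*t[1]
        out.append(np.r_[(p+q)/2,np.linalg.norm(p-q)])
    return np.array(out)
def quad(mask):
    c=max(cv2.findContours(mask,cv2.RETR_EXTERNAL,cv2.CHAIN_APPROX_NONE)[0],key=cv2.contourArea)
    h=cv2.convexHull(c);p=cv2.approxPolyN(h,4);return p.reshape(-1,2),cv2.contourArea(c)
E
python3 - <<'E'
from h import *
t=cv2.imread("pics/top0.png");s=cv2.imread("pics/scene0.png")
k=np.ones((3,3),np.uint8)
def cropm(m,x0,x1,y0,y1):
    o=np.zeros_like(m);o[y0:y1,x0:x1]=m[y0:y1,x0:x1];return o
blk=(t.max(2)<60).astype(np.uint8)*255
q,a=quad(cropm(blk,95,245,182,320));print("board",q.tolist(),a);p=plane("top",q,24);print(p.round(1),p.mean(0).round(1))
for n,im,b in(("top",t,(310,450,155,275)),("scene",s,(185,310,115,220))):
    hsv=cv2.cvtColor(im,cv2.COLOR_BGR2HSV)
    m=((hsv[...,0]<25)&(hsv[...,1]>70)).astype(np.uint8)*255
    q,a=quad(cropm(m,*b));print(n,q.tolist(),a)
    if n=="top":
        p=plane(n,q,65);print(p.round(1),p.mean(0).round(1))
def z(im,x0,y0,w,h,W,H):return cv2.resize(im[y0:y0+h,x0:x0+w],(W,H),interpolation=cv2.INTER_CUBIC)
A=z(t,112,190,100,110,400,440);B=z(s,335,245,130,120,390,360)
M=np.zeros((440,790,3),np.uint8);M[:,:400]=A;M[:360,400:]=B
M=cv2.convertScaleAbs(M,alpha=1.3)
cv2.imwrite("pics/mos.png",M)
E
```

```text
board [[230, 191], [230, 307], [112, 307], [114, 191]] 12966.5
[[625.4 127.7  24. ]
 [334.7 128.7  24. ]
 [337.7 423.8  24. ]
 [629.2 423.6  24. ]] [481.8 275.9  24. ]
top [[433, 179], [424, 262], [325, 250], [335, 167]] 940.0
[[ 643.8 -374.1   65. ]
 [ 442.4 -344.9   65. ]
 [ 473.9 -106.9   65. ]
 [ 676.6 -135.4   65. ]] [ 559.2 -240.3   65. ]
scene [[312, 189], [222, 216], [186, 141], [265, 122]] 6630.5
```

View pics/mos.png

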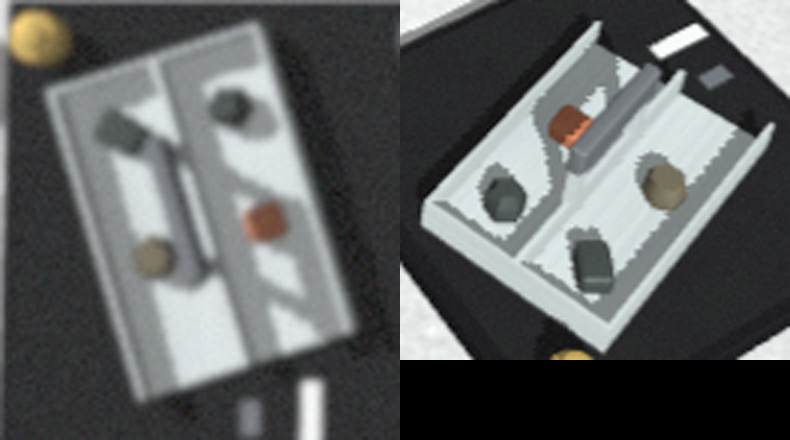

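Run:
```python
from h import *
T=lambda L:np.array(L)/4+[112,190]; S=lambda L:(np.array(L)-[400,0])/3+[335,245]
p=plane("top",T([(45,90),(260,22),(357,325),(138,402)]),50);print(p.round(1),p.mean(0).round(1))
f=(p[0]+p[1])/2-(p[2]+p[3])/2;print("yaw",np.arctan2(f[1],f[0]),np.linalg.norm(f))
b=tri(T([(153,145),(193,280)]),S([(582,150),(655,70)]));print("bar",b.round(1),b.mean(0).round(1),"yaw",np.arctan2(b[0,1]-b[1,1],b[0,0]-b[1,0]))
q=tri([[433,179],[424,262],[325,250],[335,167]],[[186,141],[265,122],[312,189],[222,216]]);print("box rim",q.round(1))
```

```text
[[572.1 390.2  50. ]
 [612.8 256.7  50. ]
 [425.3 196.   50. ]
 [379.9 330.3  50. ]] [497.5 293.3  50. ]
yaw 0.30773591520950816 199.23187323834765
bar [[534.5 307.9 103.5   1. ]
 [454.9 283.6 103.6   1.2]] [494.7 295.7 103.6   1.1] yaw 0.29650219709564707
box rim [[ 6.517e+02 -3.800e+02  6.010e+01  1.620e+01]
 [ 4.422e+02 -3.439e+02  6.770e+01  6.000e-01]
 [ 4.617e+02 -1.023e+02  1.720e+01  2.900e+01]
 [ 6.827e+02 -1.397e+02  3.900e+00  9.300e+00]]
```

```bash
cat >> h.py <<'E'
from cell import read_state
from scipy.spatial.transform import Rotation as Ro
def rel(x,y,z,yaw=None):
    s=read_state();R=Ro.from_euler("xyz",s["tool_rot"])
    d=R.inv().apply(np.array([x,y,z])-s["eef_pos"])
    t=0 if yaw is None else -((yaw-s["tool_rot"][2]+np.pi)%(2*np.pi)-np.pi)
    print("t",round(s["clock"],2),"tcp",s["eef_pos"].round(1),"rpy",s["tool_rot"].round(3),"F",s["force"].round(1),"w",round(s["width"],1),"-> shift m",(d/1000).round(4),"turn",round(t,3))
E
python3 -c "
from h import *
rel(496,294.5,230,.30+np.pi)"
```

```text
t 0.15 tcp [231.7 606.7 193.4] rpy [-3.14  -0.     2.777] F [ 0.1 -0.8  0.2] w 85.3 -> shift m [-0.3583 -0.1974 -0.0363] turn -0.665
```

Emit:
move_arm(series=[[[-0.05,-0.027,-0.01],-0.1],[[-0.1,-0.055,-0.02],-0.25],[[-0.15,-0.082,-0.03],-0.4],[[-0.2,-0.11,-0.036],-0.55],[[-0.25,-0.137,-0.037],-0.66]], claw=1)

```text
clock: 0.78
eef_pos: [417.6, 388.2, 231.0]
tool_rot: [-3.141, -0.0, -2.842]
force: [0.2, 0.1, -0.2]
width: 85.3
```

```bash
python3 -c "
from h import *
rel(496,294.5,230,.30+np.pi)"
```

```text
t 0.78 tcp [417.6 388.2 231. ] rpy [-3.141 -0.    -2.842] F [ 0.2  0.1 -0.2] w 85.3 -> shift m [-0.0473 -0.1126  0.0011] turn -0.001
```

Emit:
move_arm(series=[[[-0.024,-0.056,0.001],0],[[-0.047,-0.113,0.001],0],[[-0.047,-0.113,0.001],0]])

```text
clock: 1.15
eef_pos: [500.0, 287.2, 229.7]
tool_rot: [-3.137, 0.0, -2.853]
force: [-0.4, 0.2, -0.1]
width: 85.5
```

Run:
```python
from h import *
from cell import *
rel(496,294.5,230,.30+np.pi)
im=get_image("wrist");cv2.imwrite("pics/w1.png",im)
```

```text
t 1.15 tcp [500.  287.2 229.7] rpy [-3.137  0.    -2.853] F [-0.4  0.2 -0.1] w 85.5 -> shift m [ 0.0017  0.0081 -0.0003] turn -0.012
```

View pics/w1.png

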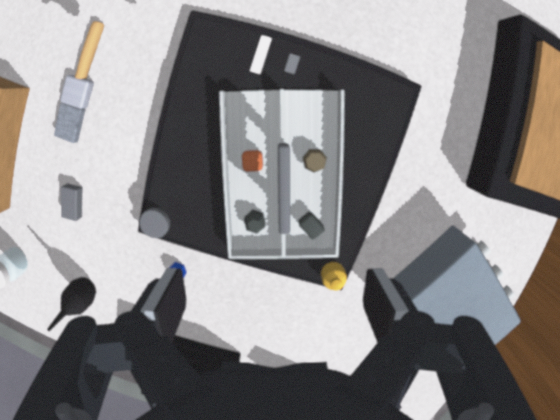

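```bash
cat >> h.py <<'E'
def wray(uv,s):
    m=camera_model("wrist");f=210/np.tan(np.radians(m["fov_y"]/2))
    uv=np.atleast_2d(np.asarray(uv,float))-[m["cx"],m["cy"]];r=np.linalg.norm(uv,axis=1)+1e-9
    a=r/f;d=np.c_[uv*(np.sin(a)/r)[:,None],np.cos(a)]
    C=np.array(m["tool_from_camera"]);R=Ro.from_euler("xyz",s["tool_rot"]).as_matrix()
    return s["eef_pos"]+R@C[:3,3],d@C[:3,:3].T@R.T
def wplane(uv,z,s):
    o,d=wray(uv,s);return o+d*((z-o[2])/d[:,2])[:,None]
E
python3 - <<'E'
from h import *
s=read_state();print(s["qd"].round(3))
p=wplane([(284,144),(284,235)],106,s);print(p.round(1),p.mean(0).round(1),np.arctan2(*(p[1]-p[0])[1::-1]),np.linalg.norm(p[1]-p[0]))
q=wplane([(220,91),(344,91),(339,257),(230,258)],50,s);print(q.round(1),q.mean(0).round(1))
f=(q[2]+q[3]-q[0]-q[1])/2;print(np.arctan2(f[1],f[0]),np.linalg.norm(f))
# bar height: triangulate wrist with top for both ends
T=lambda L:np.array(L)/4+[112,190]
o1,d1=ray("top",T([(193,280),(153,145)]));o2,d2=wray([(284,144),(284,235)],s)
for a,b in zip(d1,d2):
    t=np.linalg.lstsq(np.c_[a,-b],o2-o1,rcond=None)[0];print("tri",((o1+a*t[0]+o2+b*t[1])/2).round(1))
rel(497,294.5,135,.30+np.pi)
E
```

```text
[-0.057 -0.003 -0.062  0.008 -0.021 -0.    -0.007]
[[452.2 286.7 106. ]
 [539.8 313.9 106. ]] [496.  300.3 106. ] 0.3009746175053631 91.77912570060609
[[420.8 205.6  50. ]
 [380.7 335.7  50. ]
 [570.9 397.6  50. ]
 [611.1 267.5  50. ]] [495.9 301.6  50. ]
0.31420742911691546 200.0838268716336
tri [454.6 288.2  83.9]
tri [536.  309.3 111.3]
t 1.2 tcp [497.4 291.  229.7] rpy [-3.140e+00 -1.000e-03 -2.848e+00] F [-0.8  1.1  0.3] w 85.4 -> shift m [-0.0007  0.0036  0.0947] turn -0.007
```

Emit:
move_arm(series=[[[0.0,0.005,0.02],-0.012],[[0.0,0.005,0.05],-0.012],[[0.0,0.005,0.06],-0.012],[[0.0,0.005,0.06],-0.012],[[0.0,0.005,0.06],-0.012]])

```text
clock: 1.82
eef_pos: [496.4, 296.5, 170.7]
tool_rot: [-3.14, 0.001, -2.836]
force: [-0.2, -0.0, 1.3]
width: 85.0
```

Run:
```python
from h import *
from cell import *
import json
s=read_state();print(s["qd"].round(3))
im=get_image("wrist");cv2.imwrite("pics/w2.png",im)
json.dump({k:list(map(float,s[k])) for k in("eef_pos","tool_rot")},open("w2.json","w"))
rel(497.5,296,77,.305+np.pi)
```

```text
[ 0.005 -0.007  0.003 -0.001  0.002 -0.002  0.002]
t 1.88 tcp [496.5 296.4 170.8] rpy [-3.140e+00  1.000e-03 -2.836e+00] F [0.7 0.5 0.1] w 85.4 -> shift m [-0.0007 -0.0005  0.0938] turn 0.0
```

View pics/w2.png

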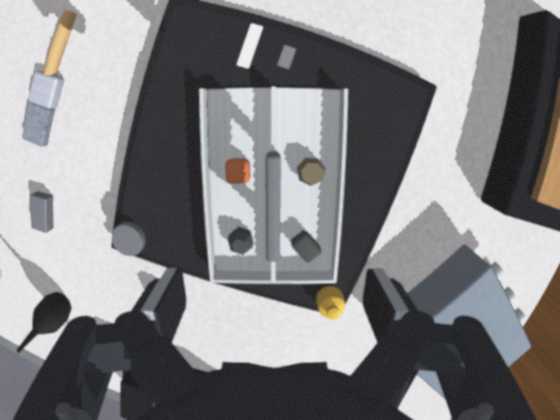

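Run:
```python
from h import *
import json
s={k:np.array(v) for k,v in json.load(open("w2.json")).items()}
s1=dict(eef_pos=np.array([500,287.2,229.7]),tool_rot=np.array([-3.137,0,-2.853]))
U=[(273,152),(273.5,261)]
p=wplane(U,106,s);print(p.round(1),p.mean(0).round(1),np.arctan2(*(p[1]-p[0])[1::-1]),np.linalg.norm(p[1]-p[0]))
q=wplane([(199,89),(348,89),(335,283),(212,283)],50,s);print(q.round(1),q.mean(0).round(1))
f=(q[2]+q[3]-q[0]-q[1])/2;print(np.arctan2(f[1],f[0]),np.linalg.norm(f))
o1,d1=wray([(284,144),(284,235)],s1);o2,d2=wray(U,s)
for a,b in zip(d1,d2):
    t=np.linalg.lstsq(np.c_[a,-b],o2-o1,rcond=None)[0];print("tri",((o1+a*t[0]+o2+b*t[1])/2).round(1))
# board corners visible in w2
print(wplane([(435,87),(112,247)],24,s).round(1))
rel(*p.mean(0)[:2],77,.305+np.pi)
```

```text
[[453.6 281.9 106. ]
 [541.  309.8 106. ]] [497.3 295.9 106. ] 0.30867528172486575 91.79104121458855
[[424.1 200.9  50. ]
 [382.9 331.8  50. ]
 [575.4 390.6  50. ]
 [615.7 262.9  50. ]] [499.5 296.5  50. ]
0.3046316688614419 201.3144083836297
tri [456.5 283.2  88. ]
tri [549.1 312.1  89.7]
[[340.1 427.   24. ]
 [628.1 131.2  24. ]]
t 1.88 tcp [496.5 296.4 170.8] rpy [-3.140e+00  1.000e-03 -2.836e+00] F [0.7 0.5 0.1] w 85.4 -> shift m [-0.0005 -0.0006  0.0938] turn 0.0
```

Emit:
move_arm(series=[[[0.0,0.0,0.025],0],[[0.0,0.0,0.06],0],[[0.0,0.0,0.085],0],[[0.0,0.0,0.094],0],[[0.0,0.0,0.094],0]])

```text
clock: 2.5
eef_pos: [497.0, 296.6, 77.2]
tool_rot: [-3.14, 0.002, -2.836]
force: [0.6, 0.6, 1.1]
width: 85.7
```

Emit:
move_arm(series=[[[0.0,0.0,0.0],0],[[0.0,0.0,0.0],0],[[0.0,0.0,0.0],0],[[0.0,0.0,0.0],0],[[0.0,0.0,0.0],0]], claw=0)

```text
clock: 3.12
eef_pos: [497.0, 296.5, 77.3]
tool_rot: [-3.14, 0.002, -2.836]
force: [0.5, 0.3, -0.1]
width: 0.2
```

```bash
python3 -c "
from h import *
rel(497.5,296,77,.305+np.pi)"
```

```text
t 3.12 tcp [497.  296.5  77.3] rpy [-3.140e+00  2.000e-03 -2.836e+00] F [ 0.5  0.3 -0.1] w 0.2 -> shift m [-0.0003 -0.0007  0.0003] turn 0.0
```

Run:
```python
from h import *
from cell import *
rel(497.5,296,77,.305+np.pi)
a=get_image("wrist");b=get_image("scene");cv2.imwrite("pics/w3.png",a);cv2.imwrite("pics/s3.png",b)
M=np.zeros((420,800,3),np.uint8);M[:,:400]=cv2.resize(a[60:420,100:460],(400,400))[:420] if 0 else np.vstack([cv2.resize(a[60:420,100:460],(400,400)),np.zeros((20,400,3),np.uint8)])
M[:400,400:]=cv2.resize(b[220:380,320:480],(400,400),interpolation=cv2.INTER_CUBIC)
cv2.imwrite("pics/m3.png",M)
```

```text
t 3.12 tcp [497.  296.5  77.3] rpy [-3.140e+00  2.000e-03 -2.836e+00] F [ 0.5  0.3 -0.1] w 0.2 -> shift m [-0.0003 -0.0007  0.0003] turn 0.0
```

View pics/m3.png

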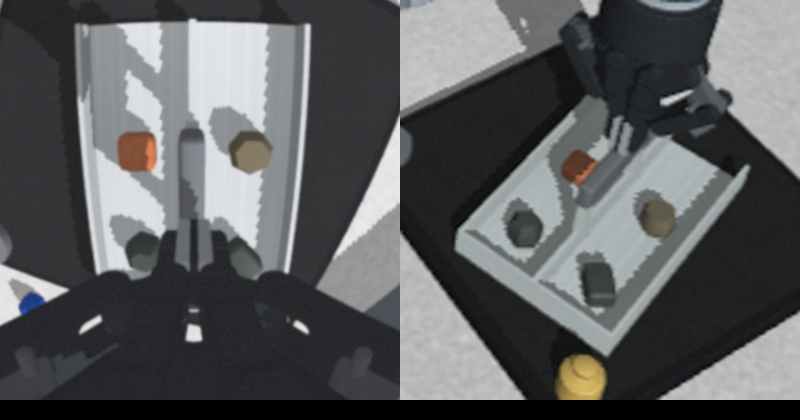

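Run:
```python
from h import *
for z in(77,90,108,120):
  for n in("scene","top"):
    m=camera_model(n);f=210/np.tan(np.radians(m["fov_y"]/2));P=np.linalg.inv(np.array(m["pose"]))
    c=P@[497,296.5,z,1];print(z,n,(c[:2]/c[2]*f+[m["cx"],m["cy"]]).round(1))
b=cv2.imread("pics/s3.png");t=cv2.imread("pics/scene0.png")
z=lambda i:cv2.resize(i[245:345,360:450],(400,444),interpolation=cv2.INTER_CUBIC)
cv2.imwrite("pics/m4.png",np.hstack([z(b),z(t)]))
```

```text
77 scene [404.9 290.8]
77 top [157.7 242.3]
90 scene [406.  286.6]
90 top [156.3 242.3]
108 scene [407.5 280.7]
108 top [154.2 242.3]
120 scene [408.6 276.6]
120 top [152.8 242.2]
```

View pics/m4.png

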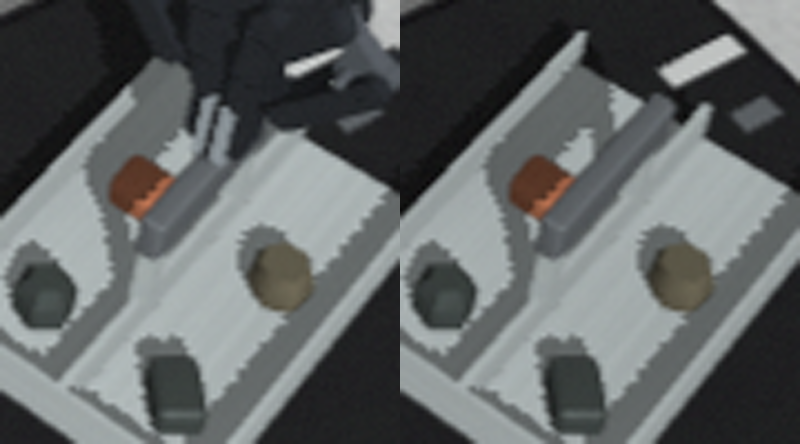

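Run:
```python
from h import *
s=dict(eef_pos=np.zeros(3),tool_rot=np.zeros(3))
for uv in[(274,255),(274,260),(274,300),(263,262),(286,262)]:
    o,d=wray([uv],s);t=-o[0]/d[0,0];print(uv,(o+d[0]*t).round(1))
```

```text
(274, 255) [  0.   -0.3 -17.7]
(274, 260) [  0.   -0.3 -23.8]
(274, 300) [  0.   -0.3 -62.2]
(263, 262) [  0.   -6.1 -26.1]
(286, 262) [  0.    6.1 -26.2]
```

The images show the shut fingertips level with the top of the bar, about 30 mm higher than the TCP reading implies. The width reading also says nothing is gripped. I'll open, go about 30 mm lower and close again; there is room for that either way.

Emit:
move_arm(series=[[[0.0,0.0,0.0],0],[[0.0,0.0,0.0],0],[[0.0,0.0,0.0],0],[[0.0,0.0,0.0],0],[[0.0,0.0,0.0],0]], claw=1)

```text
clock: 3.85
eef_pos: [497.0, 296.5, 77.2]
tool_rot: [-3.14, 0.002, -2.836]
force: [0.0, 0.3, -0.4]
width: 85.4
```

Emit:
move_arm(series=[[[0.0,0.0,0.01],0],[[0.0,0.0,0.02],0],[[0.0,0.0,0.03],0],[[0.0,0.0,0.031],0],[[0.0,0.0,0.031],0]])

```text
clock: 4.47
eef_pos: [497.0, 296.5, 46.0]
tool_rot: [-3.14, 0.001, -2.836]
force: [0.4, 0.1, 0.4]
width: 85.2
```

Emit:
move_arm(series=[[[0.0,0.0,0.0],0],[[0.0,0.0,0.0],0],[[0.0,0.0,0.0],0],[[0.0,0.0,0.0],0],[[0.0,0.0,0.0],0]], claw=0)

```text
clock: 5.1
eef_pos: [497.2, 296.5, 46.3]
tool_rot: [-3.14, 0.002, -2.836]
force: [-0.9, -1.7, 2.5]
width: 11.0
```

Emit:
move_arm(series=[[[0.0,0.0,-0.005],0],[[0.0,0.0,-0.015],0],[[0.0,0.0,-0.03],0],[[0.0,0.0,-0.045],0],[[0.0,0.0,-0.05],0]])

```text
clock: 5.72
eef_pos: [498.0, 297.2, 98.0]
tool_rot: [-3.141, 0.005, -2.836]
force: [-0.4, -0.3, -3.9]
width: 10.9
```

Emit:
move_arm(series=[[[0.0,0.0,-0.01],0],[[0.0,0.0,-0.025],0],[[0.0,0.0,-0.04],0],[[0.0,0.0,-0.048],0],[[0.0,0.0,-0.048],0]])

```text
clock: 6.35
eef_pos: [498.2, 297.4, 146.8]
tool_rot: [-3.141, 0.006, -2.836]
force: [-0.1, 0.3, -4.8]
width: 10.9
```

Run:
```python
from h import *
from cell import *
rel(497.5,296,145,.305+np.pi)
a=get_image("scene");b=get_image("wrist");cv2.imwrite("pics/s5.png",a);cv2.imwrite("pics/w5.png",b)
M=np.hstack([cv2.resize(a[170:370,290:500],(400,381),interpolation=cv2.INTER_CUBIC),cv2.resize(b,(400,300))[:300] if 0 else np.vstack([cv2.resize(b,(400,300)),np.zeros((81,400,3),np.uint8)])])
cv2.imwrite("pics/m5.png",M)
```

```text
t 6.35 tcp [498.2 297.4 146.8] rpy [-3.141  0.006 -2.836] F [-0.1  0.3 -4.8] w 10.9 -> shift m [ 0.0011 -0.0011  0.0018] turn 0.0
```

View pics/m5.png

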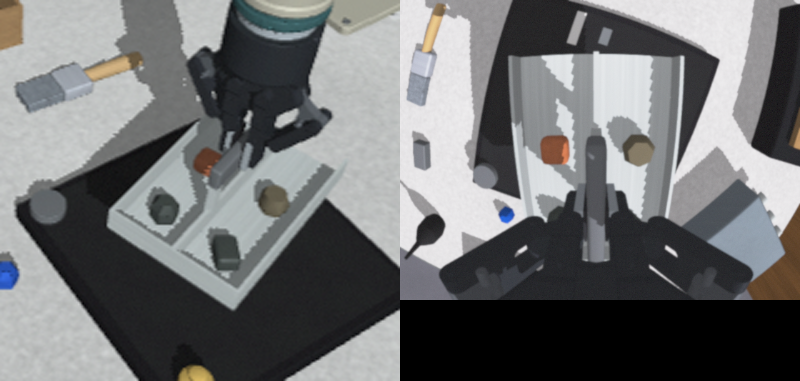

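Gripped and lifted level with all four stones aboard. Now carrying it over to the box.

Emit:
move_arm(series=[[[0.001,-0.008,0.0],0.01],[[0.004,-0.026,0.0],0.03],[[0.008,-0.052,0.0],0.05],[[0.013,-0.082,0.0],0.08],[[0.018,-0.112,0.0],0.1]])

```text
clock: 7.08
eef_pos: [513.9, 181.7, 145.5]
tool_rot: [-3.14, 0.003, -2.939]
force: [0.0, -0.5, -4.8]
width: 10.8
```

```bash
python3 -c "
from h import *
rel(576,-242,146,-.143+np.pi)"
```

```text
t 7.08 tcp [513.9 181.7 145.5] rpy [-3.140e+00  3.000e-03 -2.939e+00] F [ 0.  -0.5 -4.8] w 10.8 -> shift m [ 2.440e-02 -4.276e-01  1.000e-04] turn 0.345
```

Emit:
move_arm(series=[[[0.002,-0.03,0.0],0.03],[[0.004,-0.06,0.0],0.06],[[0.006,-0.09,0.0],0.09],[[0.008,-0.12,0.0],0.12],[[0.01,-0.15,0.0],0.15]])

```text
clock: 7.7
eef_pos: [533.8, 29.9, 145.6]
tool_rot: [-3.14, 0.003, -3.093]
force: [-0.5, 0.2, -4.0]
width: 10.6
```

```bash
python3 -c "
from h import *
rel(576,-242,146,-.143+np.pi)"
```

```text
t 7.7 tcp [533.8  29.9 145.6] rpy [-3.140e+00  3.000e-03 -3.093e+00] F [-0.5  0.2 -4. ] w 10.6 -> shift m [-2.880e-02 -2.736e-01  2.000e-04] turn 0.192
```

Emit:
move_arm(series=[[[-0.003,-0.03,0.0],0.03],[[-0.006,-0.06,0.0],0.06],[[-0.009,-0.09,0.0],0.09],[[-0.012,-0.12,0.0],0.11],[[-0.016,-0.15,0.0],0.13]])

```text
clock: 8.32
eef_pos: [556.0, -121.8, 145.7]
tool_rot: [-3.139, 0.002, 3.058]
force: [0.3, 0.2, -3.9]
width: 11.0
```

```bash
python3 -c "
from h import *
rel(576,-242,146,-.143+np.pi)"
```

```text
t 8.32 tcp [ 556.  -121.8  145.7] rpy [-3.139e+00  2.000e-03  3.058e+00] F [ 0.3  0.2 -3.9] w 11.0 -> shift m [-0.03   -0.1181  0.    ] turn 0.059
```

Emit:
move_arm(series=[[[-0.007,-0.03,0.0],0.02],[[-0.015,-0.06,0.0],0.04],[[-0.022,-0.09,0.0],0.055],[[-0.028,-0.11,0.0],0.059],[[-0.03,-0.118,0.0],0.059]])

```text
clock: 8.95
eef_pos: [575.3, -243.9, 145.7]
tool_rot: [-3.139, 0.001, 2.996]
force: [0.6, 0.8, -4.1]
width: 11.0
```

Run:
```python
from h import *
from cell import *
rel(576,-242,146,-.143+np.pi)
s=read_state()
a=get_image("top");b=get_image("wrist");cv2.imwrite("pics/t6.png",a);cv2.imwrite("pics/w6.png",b)
M=np.hstack([cv2.resize(a[110:310,300:500],(400,400),interpolation=cv2.INTER_CUBIC),np.vstack([cv2.resize(b,(400,300)),np.zeros((100,400,3),np.uint8)])])
cv2.imwrite("pics/m6.png",M)
```

```text
t 8.95 tcp [ 575.3 -243.9  145.7] rpy [-3.139e+00  1.000e-03  2.996e+00] F [ 0.6  0.8 -4.1] w 11.0 -> shift m [-0.0004  0.002  -0.0003] turn -0.002
```

View pics/m6.png

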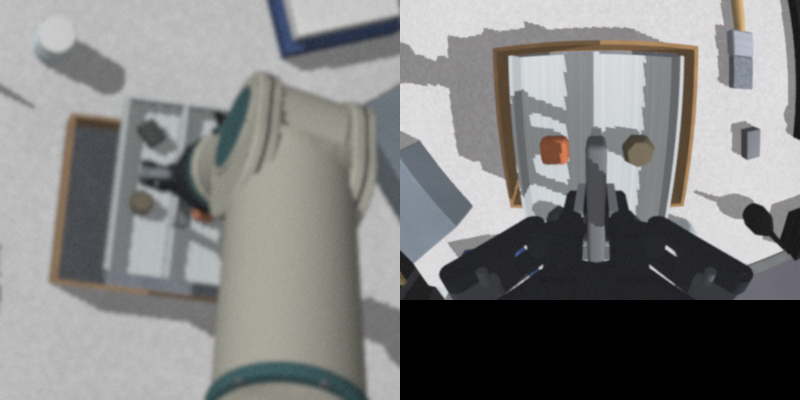

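Run:
```python
from h import *
s=read_state()
p=wplane([(132,68),(417,65)],65,s);print(p.round(1),p.mean(0),np.linalg.norm(p[1]-p[0]))
v=p[0]-p[1];print("yaw box",np.arctan2(v[1],v[0])+np.pi/2)
ax=np.array([np.cos(-.143),np.sin(-.143)]);m=p.mean(0)[:2];print("near outer in box x from grip",(m-s["eef_pos"][:2])@ax,"centre",m+105*ax)
```

```text
[[ 441.4 -343.2   65. ]
 [ 473.  -107.4   65. ]] [ 457.19157213 -225.30322267   65.        ] 237.82692861355736
yaw box -0.1334481641224723
near outer in box x from grip -119.65926703846131 centre [ 561.11982784 -240.26710135]
```

Emit:
move_arm(series=[[[0.0,0.0,0.01],0],[[0.0,0.0,0.025],0],[[0.0,0.0,0.04],0],[[0.0,0.0,0.05],0],[[0.0,0.0,0.052],0]])

```text
clock: 9.68
eef_pos: [575.0, -242.2, 92.6]
tool_rot: [-3.14, -0.001, 2.998]
force: [0.4, 0.1, -3.7]
width: 11.1
```

Emit:
move_arm(series=[[[0.0,0.0,0.003],0],[[0.0,0.0,0.007],0],[[0.0,0.0,0.01],0],[[0.0,0.0,0.013],0],[[0.0,0.0,0.016],0]])

```text
clock: 10.3
eef_pos: [574.5, -242.7, 77.5]
tool_rot: [-3.139, -0.001, 2.997]
force: [-5.3, 1.2, 5.5]
width: 11.0
```

Emit:
move_arm(series=[[[0.0,0.0,0.003],0],[[0.0,0.0,0.006],0],[[0.0,0.0,0.009],0],[[0.0,0.0,0.01],0],[[0.0,0.0,0.01],0]])

```text
clock: 10.92
eef_pos: [572.2, -242.8, 68.0]
tool_rot: [-3.139, -0.005, 2.997]
force: [-6.2, 1.1, 4.9]
width: 10.7
```

Run:
```python
from h import *
from cell import *
rel(576,-242,146,-.143+np.pi)
a=get_image("scene");b=get_image("wrist");cv2.imwrite("pics/s7.png",a);cv2.imwrite("pics/w7.png",b)
M=np.hstack([cv2.resize(a[70:270,140:340],(400,400),interpolation=cv2.INTER_CUBIC),np.vstack([cv2.resize(b,(400,300)),np.zeros((100,400,3),np.uint8)])])
cv2.imwrite("pics/m7.png",M)
```

```text
t 10.93 tcp [ 572.2 -242.8   68. ] rpy [-3.139 -0.005  2.997] F [-6.2  1.1  4.9] w 10.7 -> shift m [-0.0033  0.0012 -0.078 ] turn -0.002
```

View pics/m7.png

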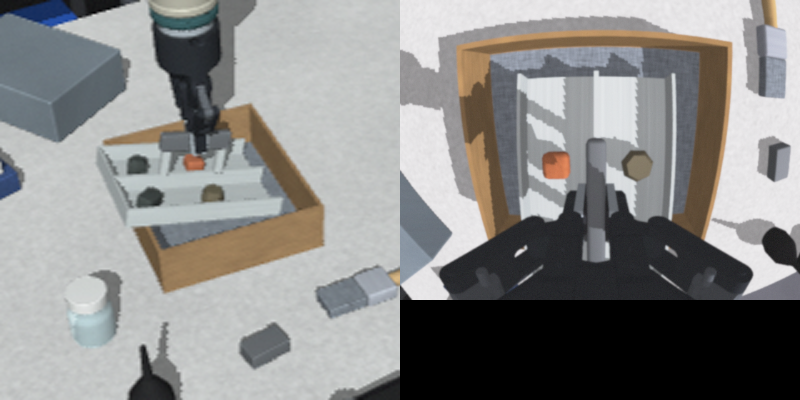

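Emit:
move_arm(series=[[[0.004,0.0,-0.003],0],[[0.011,0.0,-0.004],0],[[0.018,0.0,-0.004],0],[[0.024,0.0,-0.004],0],[[0.028,0.0,-0.004],0]])

```text
clock: 11.65
eef_pos: [545.4, -238.8, 72.3]
tool_rot: [-3.139, -0.002, 2.997]
force: [4.5, 0.4, -3.5]
width: 10.5
```

Emit:
move_arm(series=[[[0.003,0.0,-0.001],0],[[0.006,0.0,-0.003],0],[[0.009,0.0,-0.005],0],[[0.012,0.0,-0.007],0],[[0.015,0.0,-0.009],0]])

```text
clock: 12.28
eef_pos: [535.2, -237.1, 82.9]
tool_rot: [-3.138, 0.007, 2.998]
force: [7.9, -0.7, -5.3]
width: 10.9
```

Emit:
move_arm(series=[[[0.006,0.0,-0.003],0],[[0.012,0.0,-0.006],0],[[0.018,0.0,-0.008],0],[[0.023,0.0,-0.01],0],[[0.028,0.0,-0.012],0]])

```text
clock: 12.9
eef_pos: [511.4, -234.0, 96.3]
tool_rot: [-3.137, 0.015, 2.999]
force: [7.8, -1.4, -2.6]
width: 10.9
```

Run:
```python
from h import *
from cell import *
rel(576,-242,146,-.143+np.pi)
a=get_image("scene");b=get_image("wrist");cv2.imwrite("pics/s8.png",a);cv2.imwrite("pics/w8.png",b)
M=np.hstack([cv2.resize(a[70:270,140:340],(400,400),interpolation=cv2.INTER_CUBIC),np.vstack([cv2.resize(b,(400,300)),np.zeros((100,400,3),np.uint8)])])
cv2.imwrite("pics/m8.png",M)
```

```text
t 12.9 tcp [ 511.4 -234.    96.3] rpy [-3.137  0.015  2.999] F [ 7.8 -1.4 -2.6] w 10.9 -> shift m [-0.0658  0.001  -0.0487] turn 0.001
```

View pics/m8.png

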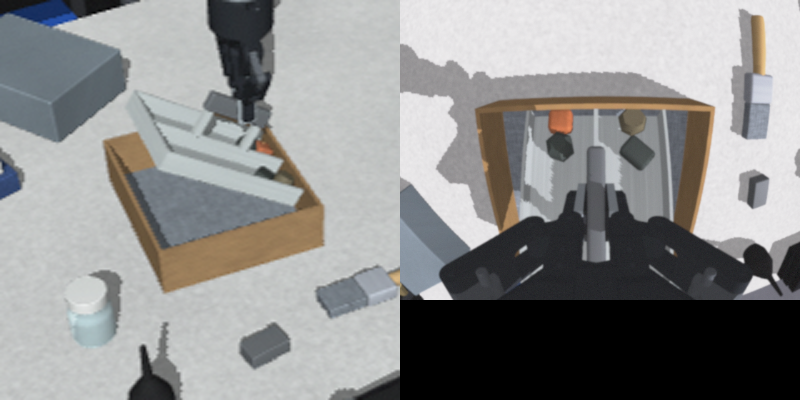

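Emit:
move_arm(series=[[[0.005,0.0,-0.002],0],[[0.011,0.0,-0.004],0],[[0.011,0.0,-0.004],0],[[-0.005,0.0,-0.006],0],[[-0.025,0.0,-0.01],0]])

```text
clock: 13.62
eef_pos: [532.3, -237.1, 105.9]
tool_rot: [-3.138, 0.008, 2.998]
force: [0.2, -0.3, -3.6]
width: 11.0
```

Emit:
move_arm(series=[[[-0.015,0.0,-0.003],0],[[-0.035,0.0,-0.008],0],[[-0.05,0.0,-0.014],0],[[-0.06,0.0,-0.02],0],[[-0.06,0.0,-0.025],0]])

```text
clock: 14.25
eef_pos: [590.7, -245.4, 131.1]
tool_rot: [-3.138, 0.006, 2.998]
force: [-0.2, -0.4, -3.7]
width: 10.7
```

Emit:
move_arm(series=[[[0.0,0.0,-0.005],0],[[0.0,0.0,-0.015],0],[[0.0,0.0,-0.025],0],[[0.0,0.0,-0.03],0],[[0.0,0.0,-0.03],0]])

```text
clock: 14.88
eef_pos: [590.8, -245.4, 161.7]
tool_rot: [-3.138, 0.007, 2.998]
force: [0.3, -0.0, -3.1]
width: 11.0
```

Run:
```python
from h import *
from cell import *
rel(576,-242,146,-.143+np.pi)
a=get_image("scene");b=get_image("wrist");cv2.imwrite("pics/s9.png",a);cv2.imwrite("pics/w9.png",b)
M=np.hstack([cv2.resize(a[70:270,140:340],(400,400),interpolation=cv2.INTER_CUBIC),np.vstack([cv2.resize(b,(400,300)),np.zeros((100,400,3),np.uint8)])])
cv2.imwrite("pics/m9.png",M)
```

```text
t 14.88 tcp [ 590.8 -245.4  161.7] rpy [-3.138  0.007  2.998] F [ 0.3 -0.  -3.1] w 11.0 -> shift m [0.0152 0.0013 0.0156] turn -0.001
```

View pics/m9.png

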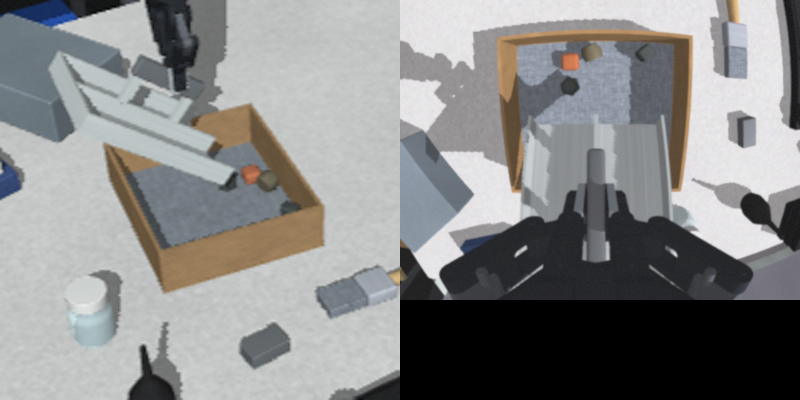

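All four stones are lying in the box and the tray is empty. Now I'll take it back towards the board.

```bash
python3 -c "
from h import *
rel(421,275,175,.15+np.pi)"
```

```text
t 14.97 tcp [ 590.3 -245.2  160.9] rpy [-3.138  0.005  2.998] F [-0.  -0.2 -2.3] w 10.7 -> shift m [ 0.242   0.4905 -0.017 ] turn -0.294
```

Emit:
move_arm(series=[[[0.004,0.008,-0.005],0],[[0.012,0.025,-0.01],-0.02],[[0.025,0.05,-0.014],-0.04],[[0.04,0.08,-0.014],-0.06],[[0.055,0.11,-0.014],-0.08]])

```text
clock: 15.6
eef_pos: [550.8, -125.6, 174.7]
tool_rot: [-3.139, 0.005, 3.08]
force: [0.4, 0.3, -2.3]
width: 10.6
```

Emit:
move_arm(series=[[[0.011,0.032,0.0],-0.02],[[0.022,0.064,0.0],-0.04],[[0.033,0.096,0.0],-0.06],[[0.044,0.128,0.0],-0.08],[[0.055,0.16,0.0],-0.1]])

```text
clock: 16.23
eef_pos: [504.6, 39.9, 174.5]
tool_rot: [-3.139, 0.005, -3.1]
force: [-0.9, 0.1, -3.2]
width: 10.7
```

```bash
python3 -c "
from h import *
rel(421,275,175,.15+np.pi)"
```

```text
t 16.23 tcp [504.6  39.9 174.5] rpy [-3.139  0.005 -3.1  ] F [-0.9  0.1 -3.2] w 10.7 -> shift m [ 0.0737  0.2384 -0.0015] turn -0.108
```

Emit:
move_arm(series=[[[0.01,0.032,0.0],-0.02],[[0.02,0.064,0.0],-0.04],[[0.03,0.096,0.0],-0.06],[[0.04,0.128,0.0],-0.08],[[0.048,0.155,0.0],-0.1]])

```text
clock: 16.85
eef_pos: [448.3, 195.2, 174.4]
tool_rot: [-3.139, 0.005, -2.996]
force: [0.4, -0.3, -2.5]
width: 10.8
```

```bash
python3 -c "
from h import *
rel(421,275,150,.15+np.pi)"
```

```text
t 16.85 tcp [448.3 195.2 174.4] rpy [-3.139  0.005 -2.996] F [ 0.4 -0.3 -2.5] w 10.8 -> shift m [0.0156 0.083  0.0241] turn -0.004
```

Emit:
move_arm(series=[[[0.006,0.03,0.005],0],[[0.011,0.058,0.015],0],[[0.016,0.083,0.03],0],[[0.016,0.083,0.048],0],[[0.016,0.083,0.062],0]])

```text
clock: 17.48
eef_pos: [419.5, 275.8, 111.9]
tool_rot: [-3.14, 0.005, -2.994]
force: [-0.5, -0.6, -3.5]
width: 10.9
```

Emit:
move_arm(series=[[[0.0,0.0,0.005],0],[[0.0,0.0,0.01],0],[[0.0,0.0,0.014],0],[[0.0,0.0,0.016],0],[[0.0,0.0,0.016],0]])

```text
clock: 18.1
eef_pos: [419.6, 275.7, 95.9]
tool_rot: [-3.14, 0.005, -2.994]
force: [0.4, -0.6, -3.5]
width: 10.9
```

Emit:
move_arm(series=[[[-0.002,0.0,0.002],0],[[-0.004,0.0,0.004],0],[[-0.006,0.0,0.006],0],[[-0.008,0.0,0.008],0],[[-0.01,0.0,0.01],0]])

```text
clock: 18.73
eef_pos: [432.7, 277.8, 87.7]
tool_rot: [-3.141, 0.01, -2.994]
force: [3.4, -2.8, 13.4]
width: 11.3
```

Emit:
move_arm(series=[[[-0.003,0.0,0.002],0],[[-0.006,0.0,0.004],0],[[-0.009,0.0,0.006],0],[[-0.012,0.0,0.008],0],[[-0.015,0.0,0.01],0]])

```text
clock: 19.35
eef_pos: [452.1, 280.9, 79.9]
tool_rot: [3.14, 0.018, -2.995]
force: [6.0, -1.0, 11.9]
width: 10.9
```

Emit:
move_arm(series=[[[-0.004,0.0,0.004],0],[[-0.008,0.0,0.008],0],[[-0.012,0.0,0.012],0],[[-0.016,0.0,0.015],0],[[-0.02,0.0,0.018],0]])

```text
clock: 19.98
eef_pos: [475.4, 284.9, 63.4]
tool_rot: [3.139, 0.024, -2.996]
force: [4.2, 0.8, 5.4]
width: 10.9
```

Emit:
move_arm(series=[[[-0.003,0.0,0.003],0],[[-0.006,0.0,0.005],0],[[-0.008,0.0,0.007],0],[[-0.01,0.0,0.009],0],[[-0.01,0.0,0.01],0]])

```text
clock: 20.6
eef_pos: [486.2, 286.5, 53.7]
tool_rot: [3.139, 0.025, -2.996]
force: [1.7, -0.4, 4.8]
width: 10.4
```

Emit:
move_arm(series=[[[-0.002,0.0,0.002],0],[[-0.003,0.0,0.004],0],[[-0.004,0.0,0.006],0],[[-0.005,0.0,0.007],0],[[-0.005,0.0,0.007],0]])

```text
clock: 21.22
eef_pos: [491.4, 287.5, 46.7]
tool_rot: [3.138, 0.025, -2.996]
force: [2.2, 0.0, 2.0]
width: 11.1
```

Emit:
move_arm(series=[[[0.0,0.0,0.001],0],[[0.0,0.0,0.002],0],[[0.0,0.0,0.003],0],[[0.0,0.0,0.003],0],[[0.0,0.0,0.003],0]])

```text
clock: 21.85
eef_pos: [491.6, 287.6, 46.4]
tool_rot: [3.138, 0.026, -2.996]
force: [-3.4, -3.0, 24.6]
width: 11.0
```

```bash
python3 -c "
from h import *
rel(483,278,146,.15+np.pi);print(read_state()['torque'])"
```

```text
t 21.85 tcp [491.6 287.6  46.4] rpy [ 3.138  0.026 -2.996] F [-3.4 -3.  24.6] w 11.0 -> shift m [ 0.0073 -0.0079 -0.0999] turn -0.004
[-0.80944325  0.87641408  0.09912689]
```

Emit:
move_arm(series=[[[0.0,0.0,-0.006],0],[[0.0,0.0,-0.018],0],[[0.001,-0.001,-0.03],0],[[0.003,-0.003,-0.045],0],[[0.005,-0.005,-0.058],0]])

```text
clock: 22.48
eef_pos: [485.8, 281.3, 105.2]
tool_rot: [3.138, 0.026, -2.996]
force: [0.5, 0.6, -3.1]
width: 11.1
```

```bash
python3 -c "
from h import *
rel(483,278,146,.15+np.pi)"
```

```text
t 22.48 tcp [485.8 281.3 105.2] rpy [ 3.138  0.026 -2.996] F [ 0.5  0.6 -3.1] w 11.1 -> shift m [ 0.0021 -0.0027 -0.0409] turn -0.004
```

Emit:
move_arm(series=[[[0.001,-0.001,-0.01],0],[[0.002,-0.002,-0.022],0],[[0.002,-0.003,-0.034],0],[[0.002,-0.003,-0.04],0],[[0.002,-0.003,-0.041],0]])

```text
clock: 23.1
eef_pos: [483.4, 277.9, 146.6]
tool_rot: [3.138, 0.027, -2.996]
force: [-0.2, -0.8, -3.0]
width: 10.4
```

Emit:
move_arm(series=[[[0.0,0.0,0.0],0],[[0.0,0.0,0.0],0],[[0.0,0.0,0.0],0],[[0.0,0.0,0.0],0]])

```text
clock: 23.6
eef_pos: [483.3, 277.8, 146.4]
tool_rot: [3.138, 0.026, -2.996]
force: [0.1, -0.3, -2.6]
width: 10.8
```

Run:
```python
from h import *
from cell import *
rel(483,278,146,.15+np.pi);s=read_state();print(np.abs(s["qd"]).max())
a=get_image("scene");t=get_image("top");w=get_image("wrist")
for n,i in(("s",a),("t",t),("w",w)):cv2.imwrite(f"pics/{n}10.png",i)
# coarse check without viewing: changes of the table surroundings & stones in box (top view)
t0=cv2.imread("pics/top0.png");d=cv2.absdiff(t,t0).max(2)
for nm,(x0,x1,y0,y1) in dict(brush=(270,300,225,300),block=(265,292,178,208),jar=(310,345,112,145),blower=(250,280,118,148),weight=(112,132,190,210),cap=(208,232,188,212)).items():print(nm,(d[y0:y1,x0:x1]>50).mean().round(2))
print("box change px",(d[172:258,333:428]>45).sum())
h=cv2.cvtColor(w,cv2.COLOR_BGR2HSV)
# light tray walls/floor in wrist view: bright low-saturation quad
m=((h[...,2]>120)&(h[...,1]<40)).astype(np.uint8)*255
o=np.zeros_like(m);o[20:260,170:400]=m[20:260,170:400]
c=max(cv2.findContours(o,cv2.RETR_EXTERNAL,cv2.CHAIN_APPROX_NONE)[0],key=cv2.contourArea);print(cv2.boundingRect(c),cv2.contourArea(c))
w5=cv2.imread("pics/w5.png")
for y in(55,60,65,70,75,80,85,90,95,100):print(y,w[y,225].tolist(),w[y,330].tolist(),"|",w5[y,225].tolist(),w5[y,330].tolist())
```

```text
t 23.6 tcp [483.3 277.8 146.4] rpy [ 3.138  0.026 -2.996] F [ 0.1 -0.3 -2.6] w 10.8 -> shift m [0.0003 0.0002 0.0004] turn -0.004
0.0031073493567116994
brush 0.03
block 0.0
jar 0.0
blower 0.0
weight 0.08
cap 0.0
box change px 177
(170, 35, 212, 225) 35381.0
55 [43, 38, 41] [48, 46, 48] | [36, 33, 34] [54, 49, 51]
60 [41, 37, 37] [53, 50, 51] | [38, 34, 38] [55, 52, 51]
65 [39, 38, 42] [57, 54, 53] | [37, 34, 39] [56, 55, 57]
70 [43, 42, 42] [53, 48, 51] | [42, 41, 42] [57, 54, 52]
75 [38, 38, 34] [51, 52, 54] | [81, 78, 77] [76, 74, 73]
80 [173, 168, 165] [159, 156, 153] | [229, 227, 223] [231, 228, 227]
85 [230, 228, 224] [232, 230, 227] | [230, 227, 224] [232, 230, 227]
90 [228, 225, 223] [231, 229, 225] | [229, 227, 224] [233, 231, 227]
95 [228, 226, 222] [230, 229, 225] | [227, 226, 222] [232, 230, 226]
100 [227, 225, 221] [232, 229, 226] | [229, 226, 224] [232, 230, 226]
```

Run:
```python
from h import *
for n,r in(("w5",78),("w10",81)):
    w=cv2.imread(f"pics/{n}.png").max(2).astype(int)
    for k in(4,10,60,80):
        x=np.where(w[r+k,140:420]>150)[0];print(n,k,x.min()+140,x.max()+140,x.max()-x.min())
for n in("t10",):
    t=cv2.imread(f"pics/{n}.png");t0=cv2.imread("pics/top0.png")
    d=(cv2.absdiff(t,t0).max(2)>40).astype(np.uint8);d[:172]=0;d[260:]=0;d[:,:333]=0;d[:,430:]=0
    c,l,st,ce=cv2.connectedComponentsWithStats(d)
    box=np.array([560,-240]);R=Ro.from_euler("z",-.14).as_matrix()[:2,:2]
    for i in range(1,c):
        if st[i,4]>8:
            p=plane(n and "top",[ce[i]],20)[0,:2];print(st[i,4],ce[i].round(0),"box frame",((p-box)@R).round(0),t[int(ce[i][1]),int(ce[i][0])])
b,bb=cv2.imread("pics/t10.png"),t0=None if 0 else cv2.imread("pics/top0.png")
```

```text
File "<stdin>", line 14
    b,bb=cv2.imread("pics/t10.png"),t0=None if 0 else cv2.imread("pics/top0.png")
      ^^^^^^^^^^^^^^^^^^^^^^^^^^^^^
SyntaxError: invalid syntax. Maybe you meant '==' or ':=' instead of '='?
```

Run:
```python
from h import *
for n,r in(("w5",78),("w10",81)):
    w=cv2.imread(f"pics/{n}.png").max(2).astype(int)
    for k in(4,10,60):
        x=np.where(w[r+k,150:400]>110)[0];print(n,k,x.min()+150,x.max()+150,x.max()-x.min())
t=cv2.imread("pics/t10.png");t0=cv2.imread("pics/top0.png")
d=(cv2.absdiff(t,t0).max(2)>35).astype(np.uint8);d[:172]=0;d[260:]=0;d[:,:333]=0;d[:,430:]=0
c,l,st,ce=cv2.connectedComponentsWithStats(d)
R=Ro.from_euler("z",-.14).as_matrix()[:2,:2]
for i in range(1,c):
    if st[i,4]>8:
        p=plane("top",[ce[i]],15)[0,:2];print(st[i,4],ce[i].round(0),"box frame",((p-[560,-240])@R).round(0))
```

```text
w5 4 152 398 246
w5 10 152 398 246
w5 60 154 395 241
w10 4 150 398 248
w10 10 151 398 247
w10 60 153 395 242
112 [390. 232.] box frame [-38. -43.]
212 [384. 248.] box frame [-79. -31.]
22 [355. 249.] box frame [-91.  40.]
```

```bash
python3 -c "
from cell import *
print(finish_job())"
```

```text
the job is handed in; nothing more can be done
None
```

The stones are in the box and the job is handed in. The gripper is holding the empty tray over the board, but no verdict was reported.

**What I did:** I gripped the tray by its bar, lifted it level with all four stones aboard and carried it to the box. The arm cannot tilt the tool, so I tipped the tray in the jaws. I first lowered it onto the box's far wall, then pushed its open end against the inside of the near wall. When I backed it off, the stones slid out. I then levelled the tray by rolling it down flat on the board for a moment, still gripped, and lifted it again.

**Last checks:**

| Check | Result |
|---|---|
| Position | Within about 1 mm of my measured board centre (483, 278) |
| Underside above the board | About 100 mm, from the lift since flat contact on the board |
| Stillness | Joint speeds about 0.003 rad/s |
| Grip | Jaws 10.8 mm apart on the bar, tray weight about 3 N |
| Level | Estimated within about 0.03 rad by comparing wrist pictures; the tool itself leans 0.026 rad |
| Stones | All four seen lying inside the box after tipping; the final picture shows three blobs there, which I read as four stones with two touching. The dark block is nearest a limit, next to the near wall |
| Bystanders | No sign that any moved; the picture changed slightly at the brush (3 %) and weight (8 %), not looked into |

**What disagreed:**
- **First grasp:** it closed on nothing because the fingertips stood about 30 mm higher than the TCP reading and the text implied. I saw this in the pictures and regripped 31 mm lower.
- **Bar height:** the early measurements disagreed, 104 mm from one camera pair and 84 to 111 mm from the others. The nominal height for the top of the bar is 108 mm.
- **Last pictures:** I had used my 12 views, so the final pictures were checked only by measuring pixels.

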